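# Vent the bench drying pot: crack the stuck inner lid and hold it ajar

## Robot

A 6-joint arm with a two-finger parallel gripper is mounted at the origin on the work surface; the furniture and walls round the work are solid. World frame = base frame: x ahead of the robot, y to its left, z up, the work surface at z = 0. Lengths are in m, angles in degrees, forces in N, time in s.
With the tool pointing down it reaches from about 0.35 to 0.8 m from the base axis. Payload 7.3 kg.
Tool frame: the origin (TCP) lies midway between the tips of the shut fingers; the grasp point (between the pads) lies 19 mm behind it; z points along the fingers, y is the direction in which the jaws open and shut (so a half turn about z gives the same grasp; the last joint's range is limited). The gripper opens to 85 mm and grips with 20 to 120 N. Pads are 22 mm wide; open, the fingers measure 114 mm over their backs; the gripper's body (76 mm by 85 mm) begins 54 mm behind the grasp point. The pads swing forward as they close: fully open they stand 13 mm farther back than shut.
Start: joints at [60.332, 19.595, 87.324, -0, 73.075, -8.365], TCP at [0.191, 0.489, 0.231] pointing down, gripper open.
Joint ranges: [-145.02, 145.02], [-44.19, 115.74], [2.07, 154.8], [-57.11, 237.11], [16.16, 152.29], [-177.93, 177.93]. Speed limits (degrees/s): [147.25, 147.25, 180, 180, 180, 180].

## Interface

Orientations are given as a 3x3 rotation matrix whose columns are the frame's x, y, z axes.
In Python, from workcell import manip, camera gives the robot as it stands. The module is installed in compiled form; this text tells all that it offers.
- The arm moves only by the tool drive_tool, never from a script. Its argument "rows" is text: rows parted by semicolons, each of 5 numbers parted by spaces: the gripper command: -1 is shut, 1 is fully open, values between are in proportion, then the shift along the world's x, y, z in mm, then the turn about the world's z in degrees. In form: grip x y z turn; .... A call has 1 to 10 rows; each row is the pose to reach, as a shift and turn from the pose commanded when the call began; what a row does not reach only later rows make up. A row lasts 1/10 s, in which the tool goes at most 50 mm and 8.59 degrees, less where a joint would pass 70% of its speed; a pose out of reach is approached as far as the arm can. A call with a gripper value outside its range is refused whole. The fingers move at their own pace and stop on an object; the grip force is fixed at half the most. Time passes only in rows, so rows that repeat a pose let the fingers close. It gives the time, the measured TCP pose, the force and the opening at its end, in the units of the state.
- manip.observe(): the state, without advancing time (a new reading comes with each control period).
- camera(name): name is "scene" or "top"; returns a dict with "pixels" (384x512x3 uint8, red, green, blue), "mtx" (3x3 intrinsics, pixels), "R" (3x3) and "t" (3): a world point X has camera coordinates R X + t. Camera axes: x right, y down, z forward; pixel columns grow to the right and rows downward; lengths in m; the calibration is good to about 2 mm. A picture is of the moment at which its call begins. There is no depth.
- manip.finish_job(): hands the job in, once; it reports no verdict.
The state is a dict: "t": time; "joints": joint angles; "joint_velocities": joint speeds; "joint_efforts": joint torques, N m; "position": TCP position; "ee_rot": TCP orientation; "wrist_force": force on the tool from outside, world axes, zero at the start; "wrist_torque": the same for the moment, N m; "width": finger opening in m.
Only numpy, scipy, OpenCV 4.12 (cv2) and the standard library are available. Lean on these libraries where they do the work, as an engineer would, in place of code of your own. Each camera call takes 0.05 s, during which the arm holds its last target.

## Task

The welding flux has finished baking in the bench drying pot and the damp has to get out: lift the loose outer cover off the pot by its knob and set it down gently, standing on its rim and wholly on the square grey heat board. Then take the stuck inner lid by its bar handle and pull it up until the rubber seal lets go, without letting the lid fly open (never past about 35 degrees), and hold it slightly open, with a gap of about 25 mm (two fingers) at the front edge. Finish there, still holding the lid ajar by its handle; leave everything else on the bench where it lies.

Things in the scene. Friction and masses are not known exactly. Their poses are not given: they have to be found in the camera images.
- pot: drying pot, fixed: green cylinder 156 mm wide, flat shoulder 118 mm above the bench, inside it a steel collar with a rubber seal (top at 134 mm). Grey control box at its front, out to 117 mm from the axis; carrying loops at its sides, out to 100 mm. Origin: on its axis at bench level; -x to its front (within 25 degrees of the robot), +x to the lid's hinge, z up
- inner_lid (a joint): opening of the inner lid, rad (0 shut; 0.1, 0.2, 0.3 = gap of 11, 23, 34 mm at the front edge). Aluminium disc 110 mm wide, 0.3 kg, under the cover, hinged at the back of the pot. Stuck: a bead on its plug sits under a rubber sealing lip. The pull needed at the bar peaks at about 15 N in its first 2 to 3 mm of rise, fades, and past 9 mm only the weight (2 N) is left; let go, it sinks to about 0.1
- lid_bar (a point): middle of the inner lid's bar handle: round dark steel bar, 10 mm thick, along the pot's y, 62 mm clear between its posts, its middle 27 mm above the lid's upper face. With the lid shut it is 170 mm above the bench, 32 mm in front of the pot's axis. Axes as the pot's when shut; they turn with the lid
- lid_hinge (a point): middle of the inner lid's hinge pin, 60 mm behind the pot's axis and 138 mm above the bench; the bar handle swings about it, up and towards the hinge, at a radius of 97 mm
- cover_knob (a point): middle of the black knob of the loose outer cover: round, 37 mm wide, on a thinner neck; knob top 12 mm above this point, cover's flat top 26 mm below, its rim 92 mm below. Cover: aluminium cap, 151 mm wide, open below, 0.35 kg, standing on the pot's shoulder (this point then 210 mm above the bench). It must rise 60 mm to clear the lid's handle. z up along its axis
- board_top (a point): centre of the upper face of the heat board: square grey fibre-cement board, 200 x 200 mm, 12 mm thick, lying fixed on the bench to the left or right of the pot; x and y along its edges
- parts_dish: bystander: round steel dish of nuts and washers, 140 mm in diameter and 32 mm high, on the other side of the pot; origin at the centre of its underside
- mug: bystander: cream enamel mug, 83 mm wide, 112 mm with its ear, 81 mm high; origin at its underside
- paste_tin: bystander: round yellow tin with a white lid, 72 mm in diameter, 49 mm high; origin at the centre of its underside
- pliers: bystander: locking pliers, 228 mm long along their y, 41 mm wide, 14 mm high, lying at the right edge; origin at the underside
- tape: bystander: yellow and black tape measure, 82 x 32 mm, 66 mm high; origin at the underside
- file: bystander: flat file with a wooden handle, 305 mm long along its y, 25 mm wide and high, lying at the left edge; origin at the underside

How it is judged (in metres and radians):
On the way, in this order (a step that is already met when the one before it is completed fails the run):
1. the outer cover is lifted clear of the pot, held by its knob (height (world z) of cover_knob above 0.27 m and distance between the grasp point and cover_knob below 0.04 m), for 0.1 s.
2. the cover stands upright on its rim, wholly on the heat board, let go and at rest (horizontal distance between cover_knob and board_top below 0.035 m and height (world z) of cover_knob between 0.098 and 0.13 m and angle between cover_knob's own z axis and vertical below 0.08 rad and distance between the grasp point and cover_knob above 0.05 m), for 0.2 s.
3. the inner lid's seal is broken by pulling at its bar handle (value of joint inner_lid above 0.1 rad and distance between the grasp point and lid_bar below 0.035 m), for 0.1 s.
At the end, for the whole second after the job is handed in: the gripper holds the inner lid by its bar handle (grasp within 35 mm of the bar's middle), still, at 0.13 to 0.34 rad (a gap of 15 to 38 mm at the front edge); the outer cover stands upright on its rim on the heat board, its middle within 35 mm of the board's (value of joint inner_lid between 0.13 and 0.34 rad and velocity of joint inner_lid between -0.05 and 0.05 rad/s and distance between the grasp point and lid_bar below 0.035 m and contact force between the fingers and pot above 0.5 N and horizontal distance between cover_knob and board_top below 0.035 m and height (world z) of cover_knob between 0.098 and 0.13 m and angle between cover_knob's own z axis and vertical below 0.08 rad); the arm keeps its last pose, push and grip.
It fails at once if the inner lid flies open past 0.62 rad (35 degrees) (value of joint inner_lid above 0.62 rad).
It fails at once if the cover is let go more than 25 mm above the board or the bench (distance between the grasp point and cover_knob above 0.06 m and height (world z) of cover_knob above 0.13 m and horizontal distance between cover_knob and pot above 0.03 m).
It fails at once if a bystander is moved by more than 30 mm (distance of any of parts_dish, mug, paste_tin, pliers, file, tape from where it was at the start of the episode above 0.03 m).
It also fails if it takes over 48 s, if anything falls off the work surface, if the arm or the gripper's body presses on something with over 40 N, if the wrist force passes 120 N, or if a joint passes its speed limit or range.

## Working session

There is one attempt and no reset: what is moved stays moved. The work goes in short steps, Python scripts to look and compute and a tool call to move; the robot and the scene stay as the last step left them, time stands still between calls to the robot, and variables do not carry over. Pictures are saved under pics/ and viewed, and the job is handed in when it is done.

Besides the shell and the picture viewer there is one more tool, called after "Request:" as name(argument=value, ...) on one line, values as JSON. drive_tool: Moves the arm, as the interface text tells. Its arguments: {"type":"object","properties":{"rows":{"type":"string"}},"required":["rows"]}

```bash
mkdir -p pics; cat > h.py <<'E'
import numpy as np, cv2
from workcell import manip, camera
def snap(n,f):
    c=camera(n); cv2.imwrite(f'pics/{f}.png',c['pixels'][:,:,::-1]); np.savez(f'pics/{f}.npz',**c); return c
def ray(c,u,v,z):
    d=c['R'].T@np.linalg.solve(c['mtx'],[u,v,1.]); o=-c['R'].T@c['t']; return o+d*(z-o[2])/d[2]
def proj(c,X):
    p=c['mtx']@(c['R']@np.array(X)+c['t']); return p[:2]/p[2]
E
python3 - <<'E'
from h import *
for n in('scene','top'):
    c=snap(n,n+'0'); print(n,-c['R'].T@c['t'])
o=manip.observe(); print(o['t'],o['position'],o['ee_rot'],o['width'],o['wrist_force'])
E
```

```text
scene [-0.25424482 -1.16153464  0.80617823]
top [ 0.38285684 -0.03011207  1.31616074]
0.1 [0.19053262 0.48879398 0.23066256] [[-9.31649469e-01  3.63357568e-01 -7.38289903e-04]
 [ 3.63358253e-01  9.31648599e-01 -1.29133844e-03]
 [ 2.18609160e-04 -1.47133850e-03 -9.99998894e-01]] 0.08537389686322727 [ 0.22779607 -0.13435483  0.66766985]
```

View pics/scene0.png

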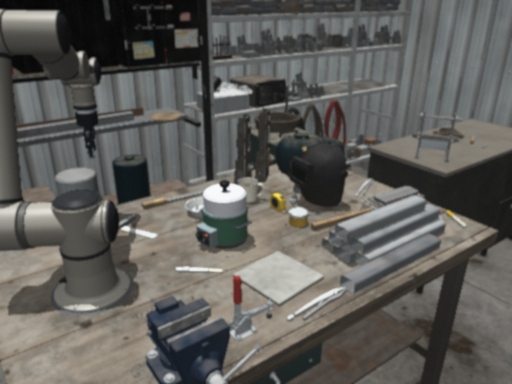

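View pics/top0.png

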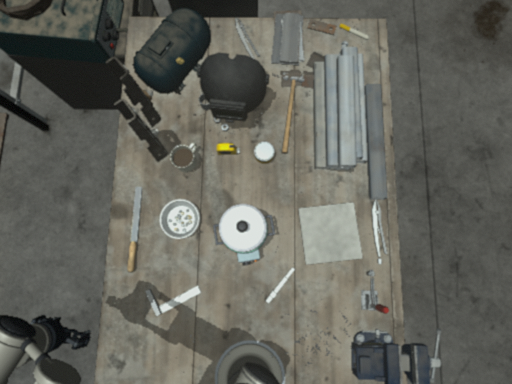

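The pot's cover and knob are at about (242,227) in the top view, with the control box at (248,257) and the board at (330,234). The dish is at (180,218). The scene view shows the knob at about (224,186). Next I'll measure these.

```bash
python3 - <<'E'
from h import *
c=dict(np.load('pics/top0.npz')); s=dict(np.load('pics/scene0.npz'))
p=c['pixels']; hsv=cv2.cvtColor(p,cv2.COLOR_RGB2HSV)
def comp(m,u0,u1,v0,v1):
    k=np.zeros(m.shape[:2],np.uint8); k[v0:v1,u0:u1]=m[v0:v1,u0:u1]*1
    n,l,st,ce=cv2.connectedComponentsWithStats(k); i=1+np.argmax(st[1:,4]); return (l==i).astype(np.uint8),st[i],ce[i]
def gray(q): return q.max(2)
g=gray(p)
m,st,ce=comp(g<70,228,258,212,242); print('knob top',st,ce, ray(c,*ce,0.218))
m,st,ce=comp((p.min(2)>165),210,275,198,260); cn=cv2.findContours(m,0,1)[0]; (e,r)=cv2.minEnclosingCircle(max(cn,key=len)); print('cover',st,e,r,ray(c,*e,0.184), ray(c,e[0]+r,e[1],.184)-ray(c,*e,.184))
gs=s['pixels']
m,st,ce=comp(gray(gs)<75,214,236,178,192); print('knob scene',st,ce)
# triangulate knob
def rr(c,u,v): return -c['R'].T@c['t'], c['R'].T@np.linalg.solve(c['mtx'],[u,v,1.])
m2,st2,ce2=comp(g<70,228,258,212,242)
o1,d1=rr(c,*ce2);o2,d2=rr(s,*ce); A=np.stack([d1,-d2],1); t=np.linalg.lstsq(A,o2-o1,rcond=None)[0]; print(o1+t[0]*d1,o2+t[1]*d2)
print('board px',p[234,330],p[234,292],p[190,330])
for n,(I,b) in {'t':(p,(215,190,375,280)),'s':(gs,(190,170,340,310))}.items():
    u0,v0,u1,v1=b; cv2.imwrite(f'pics/crop_{n}.png',cv2.resize(I[v0:v1,u0:u1,::-1],None,fx=5,fy=5,interpolation=2))
E
```

```text
knob top [238 222   9   9  26] [242.73076923 225.84615385] [0.48220844 0.0232652  0.218     ]
cover [ 219  204   47   47 1597] (242.04502868652344, 227.26303100585938) 23.52692985534668 [0.48089021 0.02692521 0.184     ] [ 0.00121679 -0.07246244  0.        ]
knob scene [220 181   9  10  54] [224.12962963 184.14814815]
[0.4828464  0.02360794 0.21094851] [0.48131443 0.02451048 0.21085378]
board px [163 170 160] [153 149 133] [131 131 119]
```

View pics/crop_t.png

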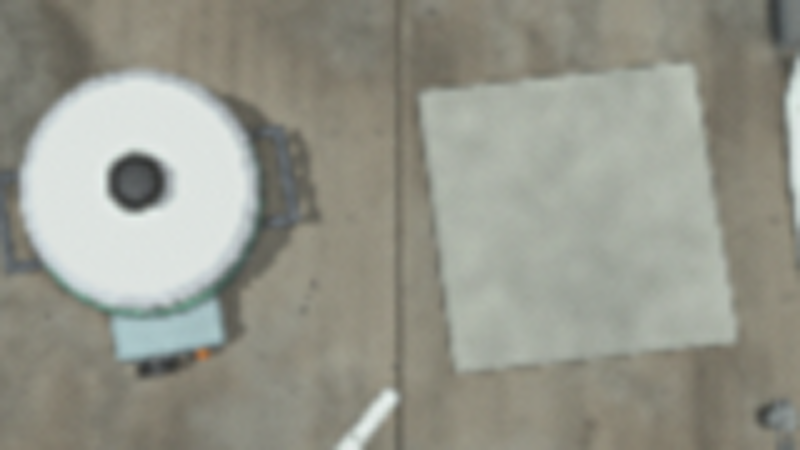

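View pics/crop_s.png

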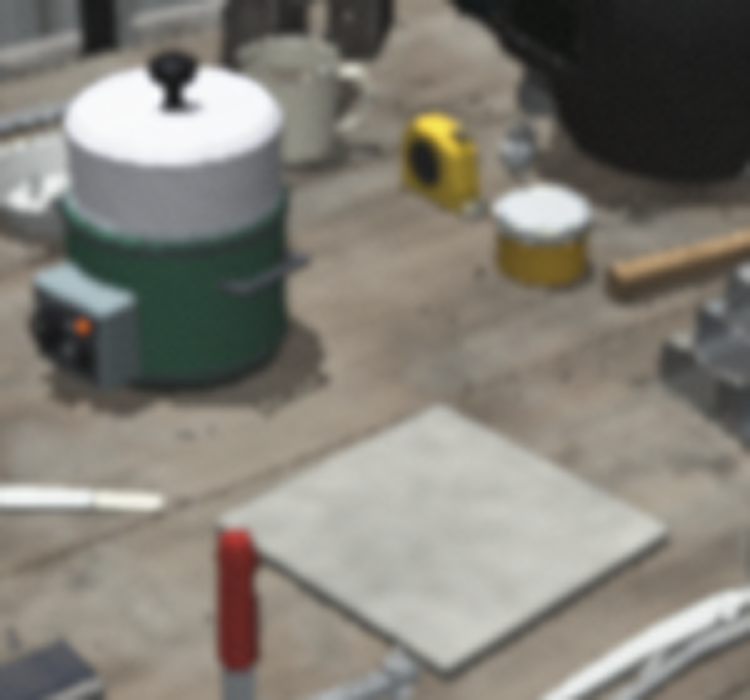

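```bash
python3 - <<'E'
from h import *
c=dict(np.load('pics/top0.npz')); s=dict(np.load('pics/scene0.npz'))
f=lambda x,y,o:(o[0]+(x+.5)/5-.5,o[1]+(y+.5)/5-.5)
T=[ray(c,*f(x,y,(215,190)),.012) for x,y in[(420,93),(693,63),(736,342),(457,371)]]
S=[ray(s,*f(x,y,(190,170)),.012) for x,y in[(445,405),(668,527),(447,672),(220,522)]]
print(np.round(T,4),np.mean(T,0)); print(np.round(S,4),np.mean(S,0))
print('knob',ray(c,*f(137,181,(215,190)),.222),ray(c,*f(140,190,(215,190)),.184))
# box front edge & side edges, top ~ unknown height ~.085
for h in(.06,.09): 
  a,b=[ray(c,*f(x,y,(215,190)),h) for x,y in[(118,360),(224,346)]]; print(h,a,b,np.degrees(np.arctan2((b-a)[0],-(b-a)[1])))
# loops outer edges
a,b=[ray(c,*f(x,y,(215,190)),.1) for x,y in[(10,271),(297,221)]];print(a,b)
a,b=[ray(c,*f(x,y,(215,190)),.1) for x,y in[(0,175),(275,127)]];print(a,b)
from workcell import manip; print(manip.observe()['t'])
E
```

```text
[[ 0.5672 -0.1652  0.012 ]
 [ 0.592  -0.3605  0.012 ]
 [ 0.3962 -0.3836  0.012 ]
 [ 0.3729 -0.1898  0.012 ]] [ 0.48207783 -0.27477534  0.012     ]
[[ 0.5708 -0.1667  0.012 ]
 [ 0.5932 -0.3584  0.012 ]
 [ 0.3946 -0.3881  0.012 ]
 [ 0.3723 -0.1923  0.012 ]] [ 0.48272977 -0.2763581   0.012     ]
knob [0.48194742 0.02525293 0.222     ] [0.47988327 0.02518903 0.184     ]
0.06 [0.37637019 0.04323793 0.06      ] [ 0.38687812 -0.02779747  0.06      ] 8.414473138311376
0.09 [0.3765251  0.04148616 0.09      ] [ 0.38678208 -0.02785275  0.09      ] 8.414473138311338
[0.43257406 0.11342326 0.1       ] [ 0.46844701 -0.07470049  0.1       ]
[0.49544924 0.12248335 0.1       ] [ 0.53041999 -0.05957978  0.1       ]
0.1
```

Request:
drive_tool(rows="1 10 -20 30 -5; 1 30 -60 60 -12; 1 55 -100 69 -20; 1 80 -140 69 -28; 1 107 -180 69 -36; 1 135 -220 69 -44; 1 160 -260 69 -52; 1 185 -300 69 -59; 1 210 -340 69 -59; 1 235 -380 69 -59")

```text
t: 1.1
position: [0.4262, 0.1073, 0.3002]
ee_rot: [[-0.168, 0.986, -0.0], [0.986, 0.168, 0.0], [0.0, -0.0, -1.0]]
wrist_force: [0.3, 0.5, 0.2]
width: 0.0854
```

```bash
python3 - <<'E'
from h import *
o=manip.observe(); print(o['t'],o['position'],np.degrees(np.arctan2(o['ee_rot'][1][1],o['ee_rot'][0][1])),o['wrist_force'])
E
```

```text
1.1 [0.42620279 0.10728748 0.30018623] 9.678253889769442 [0.28695921 0.46561899 0.18789739]
```

Request:
drive_tool(rows="1 28 -40 0 0; 1 56 -84 0 0; 1 56 -84 -30 0; 1 56 -84 -60 0; 1 56 -84 -85 0; 1 56 -84 -100 0; 1 56 -84 -108 0; 1 56 -84 -113 0; 1 56 -84 -113 0")

```text
t: 2.0
position: [0.4817, 0.0252, 0.1872]
ee_rot: [[-0.169, 0.986, -0.0], [0.986, 0.169, 0.0], [0.0, -0.0, -1.0]]
wrist_force: [-0.1, 0.4, 0.1]
width: 0.0855
```

```bash
python3 - <<'E'
from h import *
for n,b in(('top',(215,190,375,280)),('scene',(170,120,290,250))):
    c=snap(n,n+'1');u0,v0,u1,v1=b; cv2.imwrite(f'pics/c1_{n}.png',cv2.resize(c['pixels'][v0:v1,u0:u1,::-1],None,fx=4,fy=4,interpolation=2))
E
```

```text
(no output)
```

View pics/c1_scene.png

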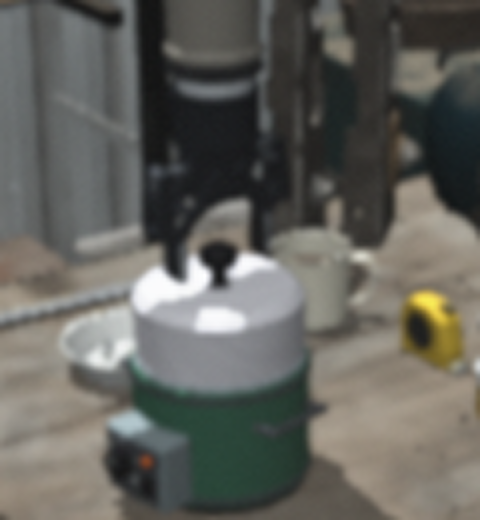

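View pics/c1_top.png

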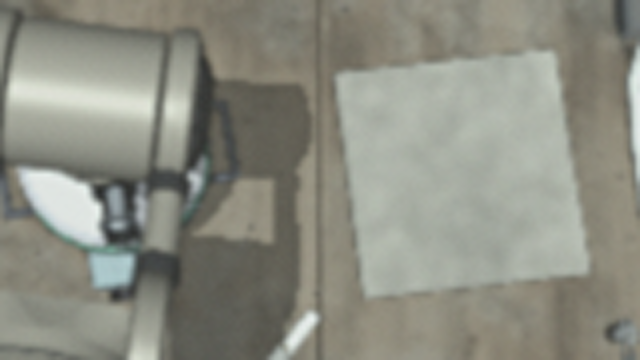

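The scene crop shows the knob at (218,258), midway between the open fingers at (178,260) and (262,230). Now I'll close on it.

Request:
drive_tool(rows="-1 0 0 0 0; -1 0 0 0 0; -1 0 0 0 0; -1 0 0 0 0; -1 0 0 0 0; -1 0 0 0 0; -1 0 0 0 0; -1 0 0 0 0")

```text
t: 2.9
position: [0.4821, 0.0252, 0.188]
ee_rot: [[-0.168, 0.986, 0.002], [0.986, 0.168, 0.0], [-0.0, 0.002, -1.0]]
wrist_force: [-1.2, 0.2, 6.4]
width: 0.0336
```

```bash
python3 - <<'E'
from h import *
c=snap('scene','scene2');u0,v0,u1,v1=195,160,255,220; cv2.imwrite(f'pics/c2.png',cv2.resize(c['pixels'][v0:v1,u0:u1,::-1],None,fx=10,fy=10,interpolation=2))
for z in(.184,.198,.21,.222): print(z,(proj(c,[.4815,.0248,z])-[u0,v0])*10)
o=manip.observe();print(o['wrist_force'],o['wrist_torque'],o['width'])
E
```

```text
0.184 [293.26653291 313.55243434]
0.198 [292.24528277 275.90560449]
0.21 [291.36358393 243.4031205 ]
0.222 [290.47596914 210.68255384]
[-1.5804814  -0.34702294  5.30812366] [ 0.09074241 -0.02487203  0.00246365] 0.033621881842411286
```

View pics/c2.png

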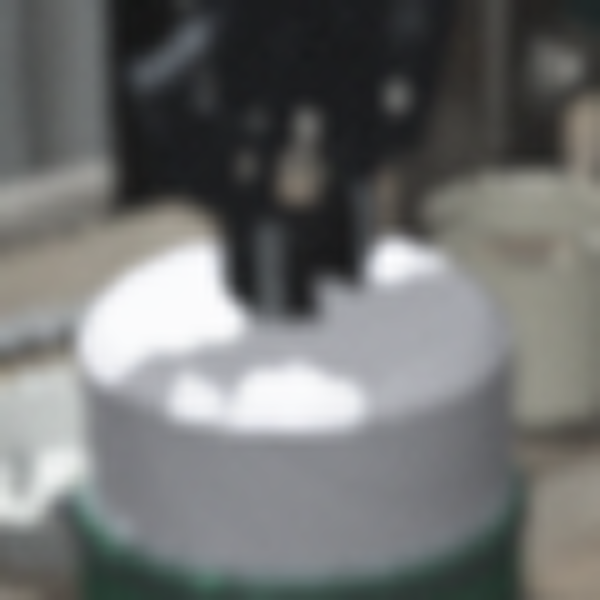

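Request:
drive_tool(rows="-1 0 0 2 0; -1 0 0 5 0; -1 0 0 8 0; -1 0 0 10 0; -1 0 0 10 0; -1 0 0 10 0; -1 0 0 10 0")

```text
t: 3.65
position: [0.4816, 0.0252, 0.1972]
ee_rot: [[-0.168, 0.986, -0.0], [0.986, 0.168, 0.0], [0.0, -0.0, -1.0]]
wrist_force: [0.5, 0.2, -3.3]
width: 0.0337
```

```bash
python3 - <<'E'
from h import *
c=snap('scene','scene3');u0,v0,u1,v1=195,160,255,220; cv2.imwrite(f'pics/c3.png',cv2.resize(c['pixels'][v0:v1,u0:u1,::-1],None,fx=10,fy=10,interpolation=2))
o=manip.observe();print(o['wrist_force'],o['wrist_torque'],o['width'])
E
```

```text
[-0.17620985  0.38819606 -4.53136685] [-0.00628996  0.05291117  0.03335365] 0.033983131481256625
```

View pics/c3.png

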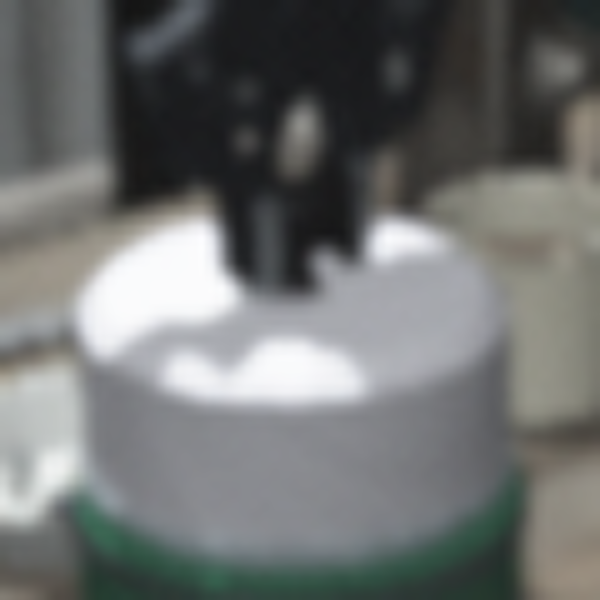

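Request:
drive_tool(rows="-1 0 0 8 0; -1 0 0 20 0; -1 0 0 35 0; -1 0 0 50 0; -1 0 0 65 0; -1 0 0 80 0; -1 0 0 88 0; -1 0 0 93 0; -1 0 0 93 0; -1 0 0 93 0")

```text
t: 4.7
position: [0.4814, 0.0252, 0.2897]
ee_rot: [[-0.168, 0.986, -0.001], [0.986, 0.168, 0.0], [0.0, -0.001, -1.0]]
wrist_force: [0.2, -0.7, -4.7]
width: 0.0335
```

Request:
drive_tool(rows="-1 0 -8 0 0; -1 0 -25 0 0; -1 0 -55 0 0; -1 0 -90 0 0; -1 0 -125 0 0; -1 0 -160 0 0; -1 0 -195 0 0; -1 0 -230 0 0; -1 0 -260 0 0; -1 0 -282 0 0")

```text
t: 5.7
position: [0.481, -0.2594, 0.2895]
ee_rot: [[-0.167, 0.986, -0.001], [0.986, 0.167, 0.0], [0.0, -0.001, -1.0]]
wrist_force: [0.2, -0.2, -3.1]
width: 0.0338
```

Request:
drive_tool(rows="-1 0 -10 0 0; -1 0 -16 0 0; -1 1 -18 -15 0; -1 1 -18 -40 0; -1 1 -18 -70 0; -1 1 -18 -100 0; -1 1 -18 -130 0; -1 1 -18 -155 0; -1 1 -18 -170 0; -1 1 -18 -170 0")

```text
t: 6.7
position: [0.4816, -0.273, 0.1181]
ee_rot: [[-0.17, 0.986, -0.004], [0.986, 0.17, 0.003], [0.004, -0.003, -1.0]]
wrist_force: [0.4, 0.9, -4.5]
width: 0.0338
```

```bash
python3 - <<'E'
from h import *
o=manip.observe();print(o['t'],o['position'],o['wrist_force'],o['wrist_torque'],o['width'])
for n,b in(('top',(215,180,375,300)),('scene',(200,170,340,310))):
    c=snap(n,n+'4');u0,v0,u1,v1=b; cv2.imwrite(f'pics/c4_{n}.png',cv2.resize(c['pixels'][v0:v1,u0:u1,::-1],None,fx=4,fy=4,interpolation=2))
E
```

```text
6.7 [ 0.48162604 -0.27301608  0.1181045 ] [ 0.42041808  0.87154062 -4.51306407] [0.02370362 0.02823383 0.03642333] 0.03376377913910485
```

View pics/c4_scene.png

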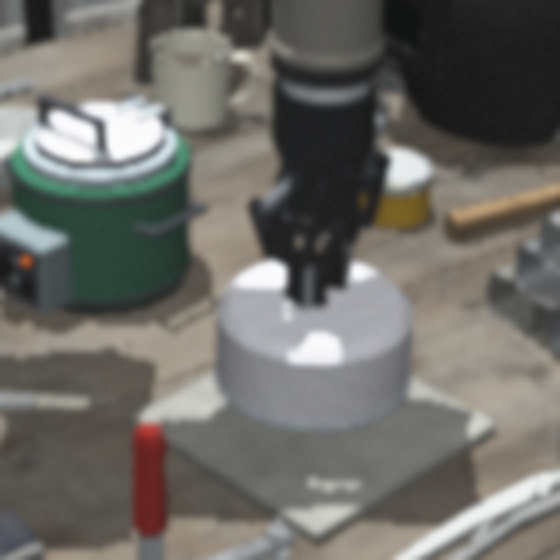

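View pics/c4_top.png

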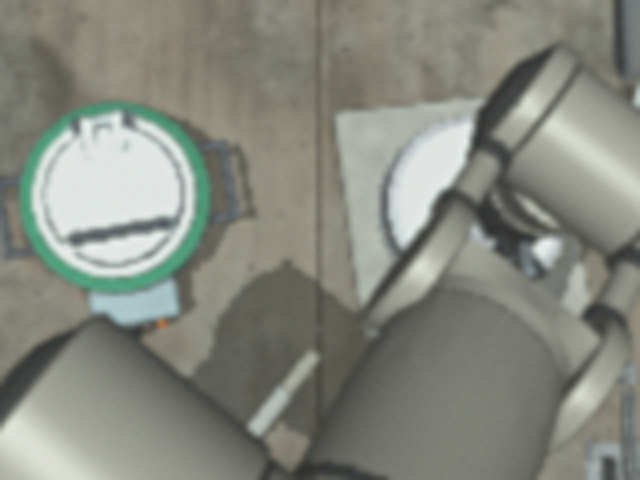

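Request:
drive_tool(rows="-1 0 0 -10 0; -1 0 0 -20 0; -1 0 0 -26 0; -1 0 0 -30 0; -1 0 0 -33 0; -1 0 0 -33 0")

```text
t: 7.4
position: [0.4826, -0.2748, 0.087]
ee_rot: [[-0.168, 0.986, -0.0], [0.986, 0.168, 0.0], [0.0, -0.0, -1.0]]
wrist_force: [0.7, -0.2, -4.0]
width: 0.0338
```

Request:
drive_tool(rows="-1 0 0 -1 0; -1 0 0 -2 0; -1 0 0 -3 0; -1 0 0 -3 0")

```text
t: 7.8
position: [0.4827, -0.2748, 0.0843]
ee_rot: [[-0.168, 0.986, -0.0], [0.986, 0.168, 0.0], [0.0, 0.0, -1.0]]
wrist_force: [0.5, 0.8, -4.0]
width: 0.0335
```

Request:
drive_tool(rows="-1 0 0 -1 0; -1 0 0 -2 0; -1 0 0 -2 0")

```text
t: 8.1
position: [0.4827, -0.2749, 0.0824]
ee_rot: [[-0.168, 0.986, 0.0], [0.986, 0.168, -0.0], [-0.0, 0.0, -1.0]]
wrist_force: [-0.1, 0.1, -1.1]
width: 0.0335
```

Touching down (force rising to -1 N). One more millimetre, then I'll release.

Request:
drive_tool(rows="-1 0 0 -1 0; -1 0 0 -1 0; -1 0 0 -1 0")

```text
t: 8.4
position: [0.4825, -0.275, 0.0821]
ee_rot: [[-0.168, 0.986, 0.0], [0.986, 0.168, -0.0], [-0.0, 0.0, -1.0]]
wrist_force: [-4.8, 0.9, 5.9]
width: 0.0335
```

```bash
python3 - <<'E'
from h import *
c=dict(np.load('pics/top4.npz'))
f=lambda x,y:(215+(x+.5)/4-.5,180+(y+.5)/4-.5)
a=ray(c,*f(68,241),.172);b=ray(c,*f(175,224),.172);print(a,b,(a+b)/2,np.linalg.norm(b-a),np.degrees(np.arctan2((b-a)[0],-(b-a)[1])))
# dark bar mask
p=c['pixels'];m=np.zeros(p.shape[:2],np.uint8);m[232:244,231:261]=(p.max(2)<110)[232:244,231:261]
n,l,st,ce=cv2.connectedComponentsWithStats(m);i=1+np.argmax(st[1:,4]);print(st[i])
ys,xs=np.where(l==i);r=cv2.minAreaRect(np.stack([xs,ys],1).astype(np.float32));print(r)
e=ray(c,*r[0],.173);print(e)
# pot centre by green ring at z .118 
hsv=cv2.cvtColor(p,cv2.COLOR_RGB2HSV)
g=cv2.inRange(hsv,(60,80,30),(95,255,255));g[:, :210]=0;g[:,275:]=0;g[:195]=0;g[260:]=0
cn=cv2.findContours(g,0,1)[0];k=max(cn,key=len);el=cv2.fitEllipse(k);print(el,ray(c,*el[0],.118))
for yaw in(8.5,9.7,10.8):
  pc=np.array([.4815,.025]);print(yaw,pc-.032*np.array([np.cos(np.radians(yaw)),np.sin(np.radians(yaw))]))
o=manip.observe();print(o['wrist_force'])
E
```

```text
[0.44245116 0.05882447 0.172     ] [ 0.45693221 -0.02373029  0.172     ] [0.44969169 0.01754709 0.172     ] 0.08381521739447521 9.94912335558586
[254 235   3   2   5]
((255.0, 235.5), (1.0, 2.0), 90.0)
[ 0.45707318 -0.01328166  0.173     ]
((243.23312377929688, 228.9718017578125), (46.30570602416992, 46.67042541503906), 78.0866470336914) [0.48111634 0.02624007 0.118     ]
8.5 [0.44985149 0.0202701 ]
9.7 [0.44995749 0.01960834]
10.8 [0.45006681 0.0190038 ]
[-4.84467903  0.9012911   5.85560417]
```

Request:
drive_tool(rows="1 0 0 1 0; 1 0 0 1 0; 1 0 0 1 0; 1 0 0 1 0; 1 0 0 1 0; 1 0 0 1 0; 1 0 0 1 0; 1 0 0 1 0")

```text
t: 9.2
position: [0.4827, -0.2748, 0.0823]
ee_rot: [[-0.168, 0.986, 0.0], [0.986, 0.168, -0.0], [-0.0, 0.0, -1.0]]
wrist_force: [-0.3, -0.5, 0.9]
width: 0.0855
```

Request:
drive_tool(rows="1 0 0 10 0; 1 0 0 30 0; 1 0 0 60 0; 1 0 0 100 0; 1 0 0 140 0; 1 0 20 165 0; 1 -10 60 165 0; 1 -20 110 165 0; 1 -30 160 165 0; 1 -30 160 165 0")

```text
t: 10.2
position: [0.4512, -0.1102, 0.2485]
ee_rot: [[-0.173, 0.985, 0.0], [0.985, 0.173, 0.001], [0.001, 0.001, -1.0]]
wrist_force: [0.0, 0.0, 0.4]
width: 0.0858
```

```bash
python3 - <<'E'
from h import *
o=manip.observe();print(o['t'],o['position'])
for n,b in(('top',(215,180,375,300)),('scene',(200,170,340,310))):
    c=snap(n,n+'5');u0,v0,u1,v1=b; cv2.imwrite(f'pics/c5_{n}.png',cv2.resize(c['pixels'][v0:v1,u0:u1,::-1],None,fx=4,fy=4,interpolation=2))
    print([(proj(c,X)-[u0,v0])*4 for X in([.4825,-.275,.116],[.45,.019,.175])])
E
```

```text
10.2 [ 0.45120839 -0.11023233  0.24847638]
[array([483.56662264, 200.65192135]), array([118.00522184, 230.32849466])]
[array([316.63610189, 301.64601273]), array([ 69.62914752, 106.30562899])]
```

View pics/c5_scene.png

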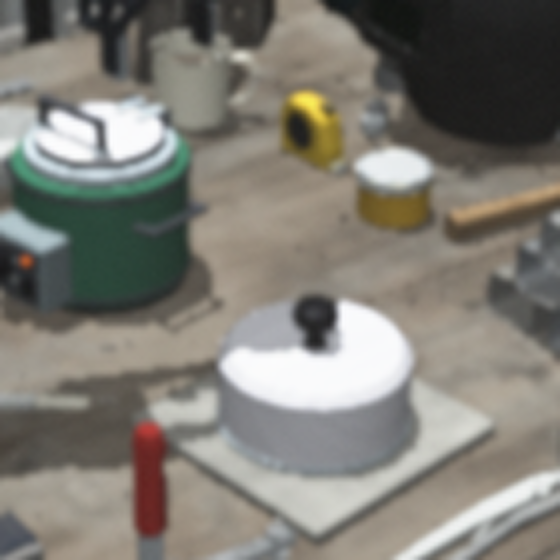

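View pics/c5_top.png

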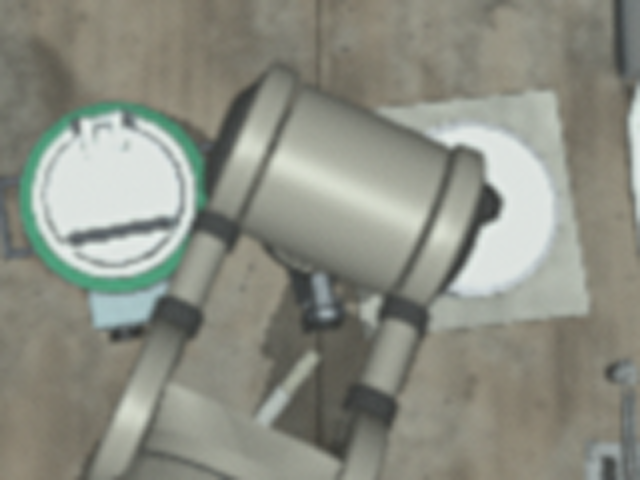

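Request:
drive_tool(rows="1 0 20 0 0; 1 0 60 0 0; 1 -3 100 0 0; 1 -3 125 0 0; 1 -3 134 0 0; 1 -3 134 0 0; 1 -3 134 -15 0; 1 -3 134 -30 0; 1 -3 134 -30 0; 1 -3 134 -30 0")

```text
t: 11.3
position: [0.4501, 0.0179, 0.2175]
ee_rot: [[-0.167, 0.986, -0.0], [0.986, 0.167, -0.0], [-0.0, -0.0, -1.0]]
wrist_force: [-0.5, 0.5, -0.2]
width: 0.0854
```

```bash
python3 - <<'E'
from h import *
o=manip.observe();print(o['t'],o['position'],np.degrees(np.arctan2(o['ee_rot'][1][1],o['ee_rot'][0][1])))
c=snap('scene','scene6');u0,v0,u1,v1=190,150,270,250; cv2.imwrite(f'pics/c6.png',cv2.resize(c['pixels'][v0:v1,u0:u1,::-1],None,fx=6,fy=6,interpolation=2))
c=snap('top','top6')
E
```

```text
11.3 [0.45010636 0.0178981  0.21754856] 9.606410584993155
```

View pics/c6.png

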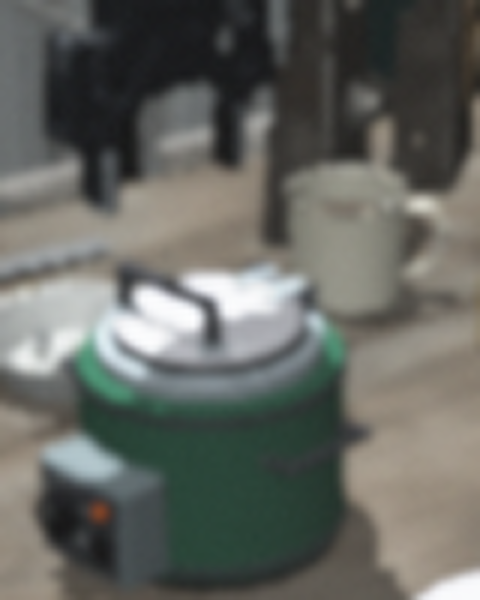

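View pics/top6.png

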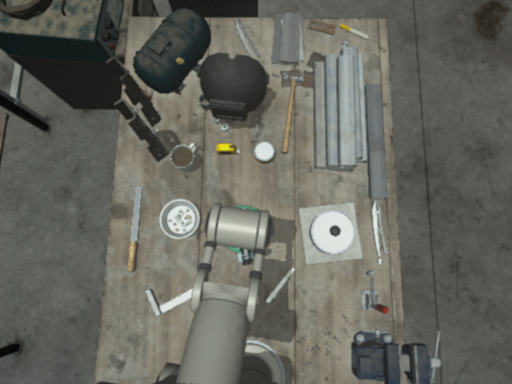

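The top view shows the cover centred on the board at (333,231). In the scene crop the bar runs from (122,270) to (213,302), under the open jaws. Next I descend.

Request:
drive_tool(rows="1 0 1 -20 0; 1 0 1 -40 0; 1 0 1 -55 0; 1 0 1 -63 0; 1 0 1 -67 0; 1 0 1 -67 0; 1 0 1 -67 0")

```text
t: 12.1
position: [0.4502, 0.0201, 0.151]
ee_rot: [[-0.168, 0.986, 0.001], [0.986, 0.168, -0.0], [-0.0, 0.001, -1.0]]
wrist_force: [0.4, -0.1, 0.6]
width: 0.0854
```

Request:
drive_tool(rows="-1 0 0 0 0; -1 0 0 0 0; -1 0 0 0 0; -1 0 0 0 0; -1 0 0 0 0; -1 0 0 0 0; -1 0 0 0 0; -1 0 0 0 0; -1 0 0 0 0; -1 0 0 0 0")

```text
t: 13.1
position: [0.4505, 0.0203, 0.1505]
ee_rot: [[-0.169, 0.986, 0.002], [0.986, 0.169, 0.0], [-0.0, 0.002, -1.0]]
wrist_force: [4.5, 3.4, -0.2]
width: 0.008
```

```bash
python3 - <<'E'
from h import *
o=manip.observe();print(o['t'],o['position'],o['width'],o['wrist_force'],o['wrist_torque'])
c=snap('scene','scene7');u0,v0,u1,v1=190,150,270,250; cv2.imwrite(f'pics/c7.png',cv2.resize(c['pixels'][v0:v1,u0:u1,::-1],None,fx=6,fy=6,interpolation=2))
E
```

```text
13.1 [0.45045869 0.02025707 0.1505388 ] 0.007977534869079516 [ 4.50257701  3.35202405 -0.18256608] [ 0.34811207 -0.76197458  0.24547912]
```

View pics/c7.png

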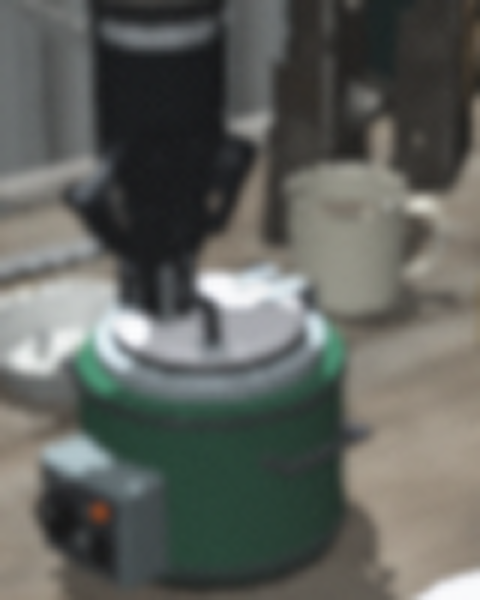

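Request:
drive_tool(rows="-1 0 0 1 0; -1 1 0 2 0; -1 1 0 3 0; -1 1 0 4 0; -1 2 0 5 0; -1 2 0 6 0; -1 2 0 6 0; -1 2 0 6 0")

```text
t: 13.95
position: [0.4514, 0.0205, 0.1536]
ee_rot: [[-0.168, 0.986, -0.003], [0.986, 0.168, 0.001], [0.001, -0.002, -1.0]]
wrist_force: [10.7, 3.4, -25.1]
width: 0.0078
```

Request:
drive_tool(rows="-1 0 0 1 0; -1 1 0 2 0; -1 1 0 3 0; -1 1 0 3 0")

```text
t: 14.35
position: [0.4532, 0.0208, 0.158]
ee_rot: [[-0.168, 0.986, -0.0], [0.986, 0.168, 0.001], [0.001, 0.0, -1.0]]
wrist_force: [10.3, 4.9, -13.1]
width: 0.0082
```

```bash
python3 - <<'E'
from h import *
o=manip.observe();print(o['t'],o['position'],o['width'],o['wrist_force'],o['wrist_torque'])
c=snap('scene','scene8');u0,v0,u1,v1=190,150,270,250; cv2.imwrite(f'pics/c8.png',cv2.resize(c['pixels'][v0:v1,u0:u1,::-1],None,fx=6,fy=6,interpolation=2))
E
```

```text
14.35 [0.45319098 0.02077832 0.15803092] 0.008240988568591807 [ 10.27863788   4.85100721 -13.05162441] [ 0.67332049 -1.17573733  0.25522408]
```

View pics/c8.png

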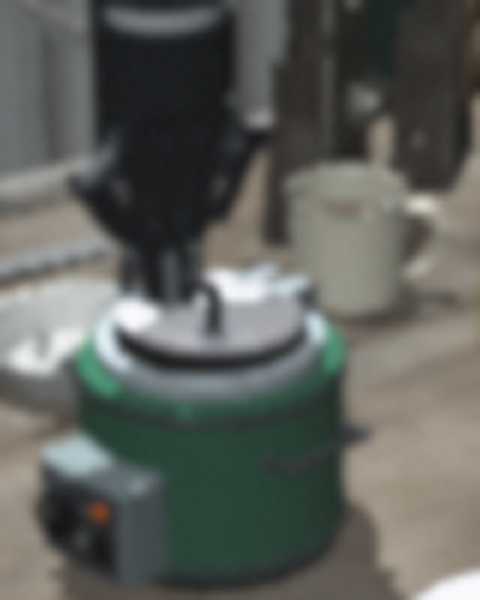

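Request:
drive_tool(rows="-1 0 0 1 0; -1 1 0 2 0; -1 2 0 3 0; -1 3 0 5 0; -1 4 1 6 0; -1 5 1 8 0; -1 6 1 9 0; -1 6 1 10 0; -1 6 1 10 0; -1 6 1 10 0")

```text
t: 15.4
position: [0.4585, 0.0217, 0.169]
ee_rot: [[-0.168, 0.986, -0.0], [0.986, 0.168, 0.001], [0.001, -0.0, -1.0]]
wrist_force: [3.1, 6.2, -7.6]
width: 0.008
```

```bash
python3 - <<'E'
from h import *
o=manip.observe();print(o['t'],o['position'],o['width'],o['wrist_force'],o['wrist_torque'])
c=snap('scene','scene9');u0,v0,u1,v1=190,150,270,250; cv2.imwrite(f'pics/c9.png',cv2.resize(c['pixels'][v0:v1,u0:u1,::-1],None,fx=8,fy=6,interpolation=2))
# expected front edge: shut (135-ish) vs theta
P=np.array([.4812,.0255,0]);Y=np.radians(9.7);ex=np.array([np.cos(Y),np.sin(Y),0]);ez=np.array([0,0,1.]);ey=np.cross(ez,ex)
for th in(0,.1,.2,.3):
  def pt(x,y,z):
    r=np.array([x+.06,z-.138]);R=np.array([[np.cos(th),np.sin(th)],[-np.sin(th),np.cos(th)]]) # placeholder
    dx=r[0]*np.cos(th)+r[1]*np.sin(th);dz=r[1]*np.cos(th)-r[0]*np.sin(th)
    return P+ex*(-.06*0)+ez*0
  def q(f,y,z): # f forward of hinge
    F=f*np.cos(th)-(z-.138)*np.sin(th);Z=.138+f*np.sin(th)+(z-.138)*np.cos(th)
    return P+ex*(.06-F)+ey*y+ez*Z
  print(th,[((proj(c,q(f,y,z))-[u0,v0])*[8,6]).round() for f,y,z in((.115,0,.143),(.06,-.055,.143),(.092,-.036,.170))], q(.092,0,.170).round(4))
E
```

```text
15.4 [0.45851439 0.02174836 0.16904338] 0.008012418901881821 [ 3.10747662  6.22715059 -7.64299024] [ 0.82257622 -0.34603256  0.21384916]
0 [array([178., 343.]), array([363., 343.]), array([275., 306.])] [0.4497 0.0201 0.17  ]
0.1 [array([179., 324.]), array([365., 333.]), array([281., 290.])] [0.4533 0.0207 0.179 ]
0.2 [array([182., 304.]), array([367., 322.]), array([289., 273.])] [0.4577 0.0215 0.1876]
0.3 [array([187., 285.]), array([370., 312.]), array([298., 257.])] [0.463  0.0224 0.1958]
```

View pics/c9.png

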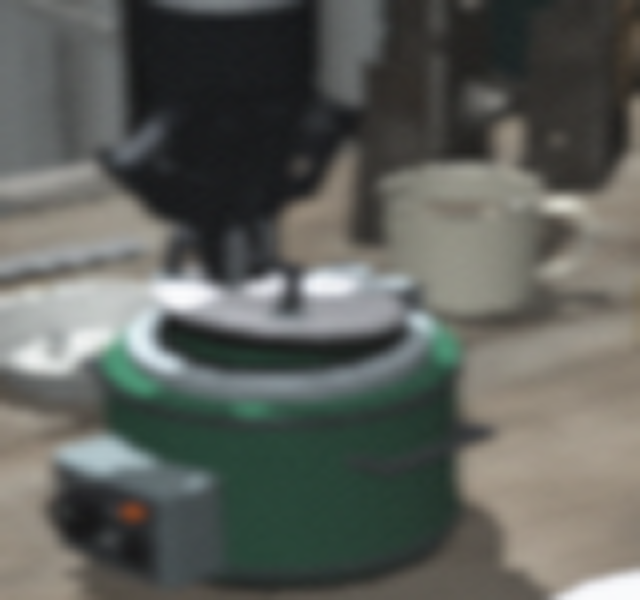

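The lid is open with its handle end at about (291,270), which matches roughly 0.2 rad. I'll let it settle, check it, and then hand in.

Request:
drive_tool(rows="-1 0 0 1 0; -1 0 0 1 0; -1 0 0 1 0; -1 0 0 1 0; -1 0 0 1 0; -1 0 0 1 0")

```text
t: 16.05
position: [0.4591, 0.0219, 0.17]
ee_rot: [[-0.168, 0.986, 0.001], [0.986, 0.168, 0.001], [0.001, 0.001, -1.0]]
wrist_force: [5.7, 6.0, -8.9]
width: 0.0077
```

```bash
python3 - <<'E'
from h import *
o=manip.observe();print(o['t'],o['position'],o['width'],o['wrist_force'],np.abs(o['joint_velocities']).max())
c=snap('scene','scene10'); cv2.imwrite('pics/s10.png',cv2.resize(c['pixels'][120:330,160:360,::-1],None,fx=2.8,fy=2.8,interpolation=2))
E
```

```text
16.05 [0.45905107 0.0218638  0.17001786] 0.0077306122770652574 [ 5.67154619  5.99289397 -8.85478344] 0.12787498032577088
```

View pics/s10.png

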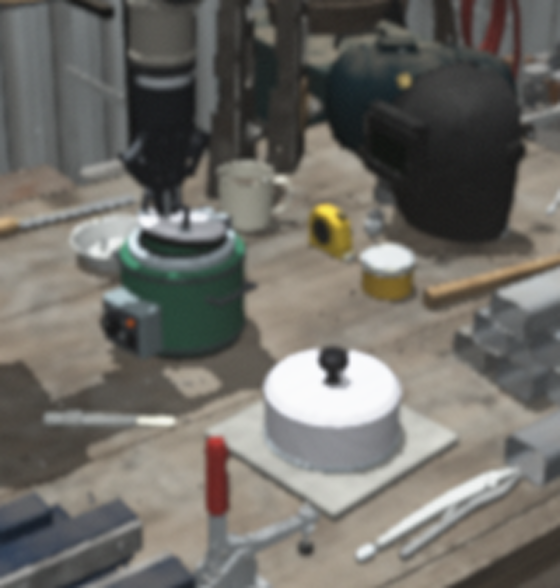

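The cover stands upright on the board with its knob at (333,362). The lid is ajar and held at (185,215), and the bystanders look unmoved.

```bash
python3 -c "
from workcell import manip
print(manip.finish_job())"
```

```text
the job is handed in; nothing more can be done
None
```

I lifted the cover off by its knob and lowered it onto the heat board. I then pulled the inner lid free by its bar and handed the job in at about 16 s, still holding it ajar. The hand-in reported no verdict.

**Cover:** I let it go only once the wrist force showed the board was carrying it. I released it at about (0.483, -0.275), within a few millimetres of the board's measured centre. The last picture shows it standing upright on the board.

**Inner lid:** From the tool height (170 mm) I estimate it is open about 0.21 to 0.22 rad, a gap of roughly 24 to 25 mm. A picture taken just before the last 1 mm of rise agreed, at about 0.21 rad. The gripper is still closed on the bar (width reading 8 mm) and the arm was practically still.

**Bystanders:** None looked moved in the last picture. I checked them by eye and did not measure them.

Some readings did not match the task text:
- **Pull on the seal:** the wrist read 25 N where about 15 N was given. I think the lid being forced slightly off its arc added to it.
- **Holding force:** about 12 N, with sideways load, remains at the wrist where only 2 N of lid weight was expected. It probably comes from the same cause.
- **Finger widths:** they read 2 to 3 mm below the sizes given for the knob and the bar, but neither grip slipped.

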